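# Set the stop blade and hold the gluing jig's jaw open

### The job

Get the gluing jig ready for the next model part: take the wide stop blade out of its holder, push it fully home in the slot of the jig and let go of it. Then pull the spring jaw out by its tab until its pointer is in line with the steel clip on the edge of the bed, and keep it there: the job finishes with the robot still holding the jaw at the mark, for a colleague to lay the part in. Leave the narrow blade and the other things on the bench where they are.

Things in the scene. Friction and masses are not known exactly. Their poses are not given: they have to be found in the camera images.
- jig: Gluing jig, fixed to the bench: a pale wooden bed 300 (x) x 110 (y) x 45 (z) mm. Origin at the centre of its underside; its x axis runs along the bed, from the jaw's end to the slot's end, z up.
- slot (a point): Centre of the mouth of the jig's slot, on the bed's top face (45 mm above the bench), 115 mm from the jig's origin along its x axis. The slot is 8 mm (along the jig's x) x 33 mm (along its y) and 30 mm deep, straight down, with a 3 mm chamfer round its mouth. Axes as the jig's.
- wide: The wide stop blade, loose, 90 g, 105 mm high: flat steel 5 mm thick (its x) x 30 mm wide (its y), topped from 70 mm up by a dark wooden grip 14 (x) x 36 (y) x 35 mm. Origin at the middle of its lower edge, z up. Starts upright in either slot of the holder, foot 10 mm above the bench. Home in the jig, its foot is on the slot's floor, 15 mm above the bench; either way round is right.
- wide_grip (a point): Centre of the wide blade's wooden grip, 87.5 mm above the blade's lower edge. Axes as the blade's. When the blade is home it lies 57.5 mm above the slot's mouth.
- narrow_grip (a point): Centre of the wooden grip of the narrow blade, in the other slot of the holder, not wanted: the same shape and heights, but the steel is 16 mm wide and the grip 20 mm wide (14 mm thick).
- holder: Blade holder, fixed: brown wooden block 60 (x) x 150 (y) x 40 (z) mm with two slots like the jig's (8 x 33 mm, 30 mm deep), 35 mm either side of its middle along its y axis. Origin at the centre of its underside.
- jaw: The jig's spring jaw: aluminium carriage 70 (x) x 70 (y) x 25 mm on the bed, an upright wooden pull tab at its end away from the slot. Origin on the bed's top under the tab; axes as the jig's. It slides along the jig's x only; pulled out means towards -x, away from the slot, at most 85 mm. It starts shut; a spring draws it back, 4 N when shut and 1 N more per 10 mm pulled.
- pull_tab (a point): Point to grip on the jaw's pull tab, on its middle line, 95 mm above the bench. The tab is 12 mm thick (along the jig's x) and 40 mm wide (y); its top is 113 mm above the bench, and the carriage under it is 71 mm above the bench.
- pointer (a point): Tip of the jaw's pointer, a small dark steel stub 5 mm wide (x) on the +y side of the jaw, 54 mm above the bench; it moves with the jaw. It is 28 mm from the tab's middle towards the slot.
- mark (a point): The mark: middle of the top of the dark steel clip, 6 mm wide (along the jig's x), fixed on the bed's top edge on the +y side, some 35 to 65 mm from the pointer at the start. Axes as the jig's. The pointer is at the mark when both have the same place along the jig's x axis.
- wheel: Bystander, loose: plywood wheel, 56 mm across, 12 mm thick, lying flat beside the jig. Origin at the centre of its underside.
- glue: Bystander, loose: small white glue bottle, 40 mm across, 85 mm high, standing near the holder. Origin at the centre of its underside.
- block: Bystander, loose: wooden offcut 70 x 30 x 20 mm. Origin at the centre of its underside.
- screwdriver: Bystander, loose: black screwdriver lying to the right of the jig. Origin under its middle.
- rule: Bystander, loose: flat steel bar 25 x 200 x 5 mm lying to the right of the jig. Origin at the centre of its underside.
There are look-alikes about, which are no part of the job. Leave any blue look-alike of the wide alone.

How it is judged (in metres and radians):
On the way, in this order (a step that is already met when the one before it is completed fails the run):
1. the wide blade stands fully home in the jig's slot, let go of (z of wide_grip in the frame of slot below 0.0615 m and horizontal distance between wide_grip and slot below 0.012 m and angle between wide_grip's own z axis and vertical below 0.14 rad and contact force between the fingers and wide below 0.2 N), for 0.2 s.
2. the fingers hold the jaw with its pointer at the clip (x of pointer in the frame of mark between -0.005 and 0.005 m and contact force between the fingers and jaw above 2 N), for 0.2 s.
At the end, for the whole second after the job is handed in: Wide blade in the slot within 4 mm of its floor, leaning under 0.14 rad, grip within 12 mm of above the slot, not touched by the fingers; jaw still, pointer within 5 mm of the clip along the bed, held by the fingers (over 2 N) and nothing loose, through the last second (all of step 1 and all of step 2 and linear speed of jaw below 0.01 m/s and linear speed of wide below 0.02 m/s and contact force between jaw and wheel below 0.3 N and contact force between jaw and glue below 0.3 N and contact force between jaw and block below 0.3 N and contact force between jaw and screwdriver below 0.3 N and contact force between jaw and rule below 0.3 N and contact force between jaw and wide below 0.3 N); the arm keeps its last pose, push and grip.
It fails at once if the narrow blade is moved by more than 30 mm (distance of narrow_grip from where it was at the start of the episode above 0.03 m).
It fails at once if another loose thing on the bench is moved by more than 40 mm (distance of any of wheel, glue, block, screwdriver, rule from where it was at the start of the episode above 0.04 m).
It also fails if it takes over 58 s, if anything falls off the work surface, if the arm or the gripper's body presses on something with over 40 N, if the wrist force passes 120 N, or if a joint passes its speed limit or range.

### The arm

A 6-joint arm with a two-finger parallel gripper is mounted at the origin on the work surface. World frame = base frame: x ahead of the robot, y to its left, z up, the work surface at z = 0. Lengths are in mm, angles in rad, forces in N, time in s.
With the tool pointing down it reaches from about 275 to 775 mm from the base axis. Payload 14.6 kg.
Tool frame: the origin (TCP) lies on the centre line of the jaws, within the pads' length; the fingertips stand env.nose_length ahead of it and the grasp point (between the pads) is the TCP (env.nose_length is the distance from the TCP to the fingertips, in mm); y points along the fingers, x is the direction in which the jaws open and shut, and the axes are right-handed (so a half turn about y gives the same grasp; the last joint's range is limited). The gripper opens to 85 mm and grips with 20 to 120 N. Pads are 22 mm wide; open, the fingers measure 114 mm over their backs; the gripper's body (76 mm by 85 mm) begins 54 mm behind the grasp point. The pads swing forward as they close: fully open they stand 13 mm farther back than shut.
Start: joints at [0.981, 0.263, -0.048, 1.259, 0, 1.415], TCP at [221.15, 476.152, 250.278] pointing down, gripper open.
Joint ranges: [-2.65, 2.65], [-0.89, 1.7], [-1.18, 1.37], [-2.13, 2.11], [-1.35, 1.29], [-3.14, 3.14]. Speed limits (rad/s): [1.89, 1.89, 2.57, 2.79, 3.14, 3.14].

### API

Orientations are given as [roll, pitch, yaw] about the fixed x, y, z axes, in that order (R = Rz(yaw) Ry(pitch) Rx(roll)).
In Python, from cell import env, cams, job gives the robot as it stands. The module is installed in compiled form; this text tells all that it offers.
- The arm moves only by the tool send_rows, never from a script. Its argument "moves" is a list that holds one entry, the list of rows, each a list of 7 numbers: the turn, a rotation vector about the tool's x, y, z in rad, then the shift along the tool's x, y, z in cm, then the closure in counts, from 0 (fully open) to 255 (shut). A call has 1 to 10 rows; each row is the pose to reach, as a shift and turn from the pose commanded when the call began, along the tool's axes at that moment; what a row does not reach only later rows make up. A row lasts 1/10 s, in which the tool goes at most 50 mm and 8.59 degrees, less where a joint would pass 70% of its speed; a pose out of reach is approached as far as the arm can. A call with a gripper value outside its range is refused whole. The fingers move at their own pace and stop on an object; "newtons" is the grip in N (left out, the last holds). Time passes only in rows, so rows that repeat a pose let the fingers close. It gives the time, the measured TCP pose, the force and the opening at its end, in the units of the state.
- env.state(): the state, without advancing time (a new reading comes with each control period).
- cams.capture(name): name is "side" or "top" or "wrist"; returns a dict with "img" (400x640x3 uint8, red, green, blue), "mtx" (3x3 intrinsics, pixels), "view" (4x4, takes a point from world to camera coordinates); the wrist camera has in their place "T_tool_cam" (4x4, takes a point from camera to tool coordinates, whose origin is the TCP and whose axes are the tool frame's). Camera axes: x right, y down, z forward; pixel columns grow to the right and rows downward; lengths in mm; the calibration is good to about 2 mm. A picture is of the moment at which its call begins: read the wrist's pose just before it. There is no depth.
- job.close_job(): hands the job in, once; it reports no verdict.
The state is a dict: "time_s": time; "joint_positions": joint angles; "joint_velocities": joint speeds; "joint_efforts": joint torques, N m; "position": TCP position; "eef_rot": TCP orientation; "contact_force": force on the tool from outside, world axes, zero at the start; "moment": the same for the moment, N m; "opening": opening from 0.0 (shut) to 1.0 (fully open).
Only numpy, scipy, OpenCV 4.12 (cv2) and the standard library are available. Lean on these libraries where they do the work, as an engineer would, in place of code of your own. Each camera call takes 0.05 s, during which the arm holds its last target.

## Working session

There is one attempt and no reset: what is moved stays moved. The work goes in short steps, Python scripts to look and compute and a tool call to move; the robot and the scene stay as the last step left them, time stands still between calls to the robot, and variables do not carry over. Pictures are saved under pics/ and viewed, and the job is handed in when it is done.

Besides the shell and the picture viewer there is one more tool, called after "Request:" by a JSON object that holds its "fn" and its "kwargs", one argument or row to a line. send_rows: Moves the arm, as the interface text tells. Its arguments: {"type":"object","properties":{"moves":{"type":"array","items":{"type":"array","items":{"type":"array","items":{"type":"number"}}}},"newtons":{"type":"number"}},"required":["moves"]}

```bash
mkdir -p pics; cat > h.py <<'E'
import numpy as np, cv2
from cell import env, cams, job
from scipy.spatial.transform import Rotation as R
def Twt(s): 
    T=np.eye(4);T[:3,:3]=R.from_euler('xyz',s['eef_rot']).as_matrix();T[:3,3]=s['position'];return T
def cap(n,f):
    s=env.state();c=cams.capture(n)
    c['V']=np.linalg.inv(Twt(s)@c['T_tool_cam']) if n=='wrist' else c['view']
    cv2.imwrite('pics/'+f+'.png',c['img'][:,:,::-1]); np.savez('pics/'+f+'.npz',img=c['img'],K=c['mtx'],V=c['V']); return c
def ray(c,uv):
    K,V=(c['mtx'] if 'mtx' in c else c['K']),c['V']
    W=np.linalg.inv(V); d=W[:3,:3]@np.linalg.solve(K,[uv[0],uv[1],1.]); return W[:3,3],d/np.linalg.norm(d)
def onz(c,uv,z):
    o,d=ray(c,uv);return o+d*(z-o[2])/d[2]
def tri(obs):
    A=np.zeros((3,3));b=np.zeros(3)
    for c,uv in obs:
        o,d=ray(c,uv);P=np.eye(3)-np.outer(d,d);A+=P;b+=P@o
    x=np.linalg.solve(A,b); return x,[np.linalg.norm((np.eye(3)-np.outer(d,d))@(x-o)) for o,d in (ray(c,uv) for c,uv in obs)]
def load(f):
    z=np.load('pics/'+f+'.npz');return dict(img=z['img'],mtx=z['K'],V=z['V'])
def proj(c,p):
    q=c['V'][:3,:3]@np.array(p,float)+c['V'][:3,3];q=c['mtx']@q;return q[:2]/q[2]
E
python3 - <<'E'
from h import *
for n in ['side','top','wrist']:
    c=cap(n,n+'0');print(n,c['mtx'].round(1).tolist(),np.linalg.inv(c['V'])[:3].round(2).tolist())
print(env.nose_length,env.state())
E
```

```text
side [[386.5, 0.0, 316.1], [0.0, 386.5, 204.1], [0.0, 0.0, 1.0]] [[-1.0, -0.06, 0.07, 469.44], [-0.09, 0.69, -0.72, 648.38], [-0.0, -0.72, -0.69, 729.44]]
top [[489.7, 0.0, 315.0], [0.0, 489.7, 192.8], [0.0, 0.0, 1.0]] [[0.0, -0.99, 0.15, 333.8], [-1.0, -0.0, 0.01, -50.2], [-0.01, -0.15, -0.99, 1336.07]]
wrist [[282.7, 0.0, 318.0], [0.0, 282.7, 193.6], [0.0, 0.0, 1.0]] [[0.42, 0.86, 0.3, 143.16], [0.91, -0.4, -0.14, 511.45], [0.0, 0.33, -0.94, 374.04]]
19.0 {'time_s': 0.15, 'joint_positions': array([ 9.80675409e-01,  2.63375164e-01, -4.87570648e-02,  1.25942485e+00,
        3.83939110e-05,  1.41550770e+00]), 'joint_velocities': array([-0.00020648, -0.00348056,  0.0031406 , -0.00011492, -0.00015385,
        0.00092628]), 'joint_efforts': array([ 2.20242364e-03, -6.37824512e+01,  3.84648085e+01,  1.05690036e-02,
       -1.32141563e-04, -1.26130914e-05]), 'position': array([221.04181085, 475.98620144, 249.96772186]), 'eef_rot': array([-1.57064073e+00,  7.45660643e-04,  1.13596408e+00]), 'contact_force': array([-0.03772614, -0.78146663,  0.50977589]), 'moment': array([ 0.01456268, -0.01329068, -0.02953164]), 'opening': 1.000403387077778}
```

View pics/side0.png

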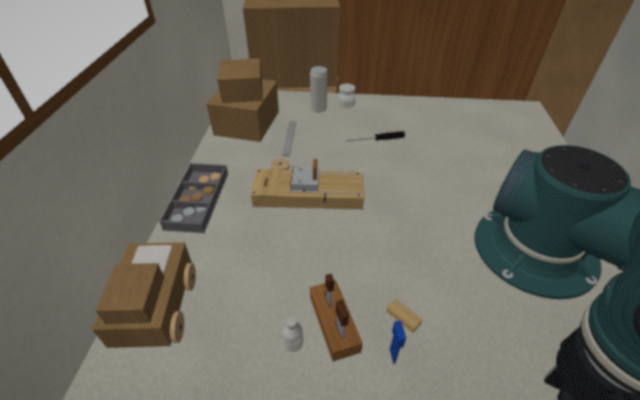

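View pics/top0.png

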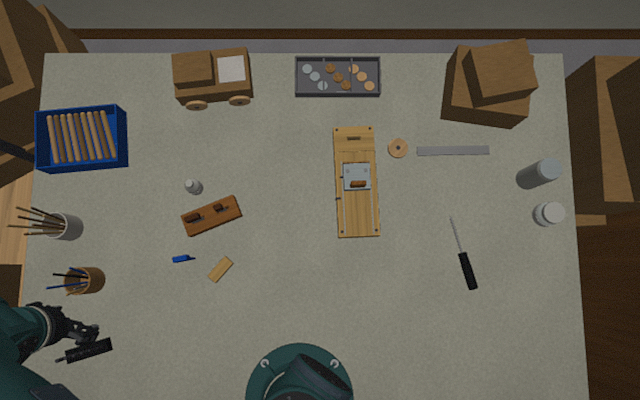

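View pics/wrist0.png

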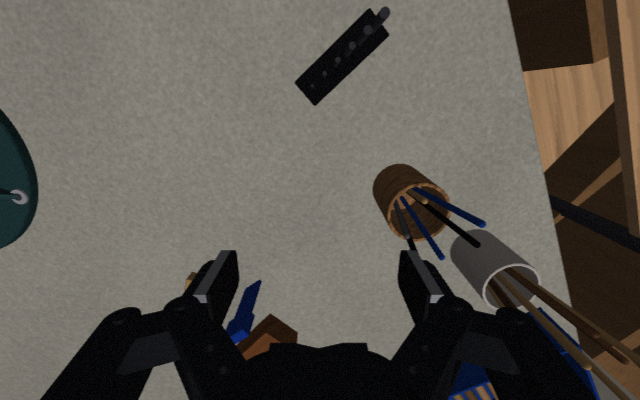

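The top view has the jig at about (357,182), with the slot at its far end near (354,138), and the holder at (211,215) with two grips. The glue is at (192,186) and the blue look-alike at (183,258). I'll zoom in next.

```bash
python3 - <<'E'
from h import *
t=load('top0')['img'][:,:,::-1];s=load('side0')['img'][:,:,::-1]
z=lambda im,x,y,w,h,f:cv2.resize(im[y:y+h,x:x+w],None,fx=f,fy=f,interpolation=cv2.INTER_CUBIC)
cv2.imwrite('pics/zt1.png',np.hstack([z(t,170,170,80,75,5),z(t,325,115,65,75,5)]))
cv2.imwrite('pics/zt1b.png',z(t,325,115,65,130,4.5))
cv2.imwrite('pics/zs1.png',np.hstack([z(s,275,260,90,110,4),z(s,245,150,125,110,3.4)[:374]][0:1]))
cv2.imwrite('pics/zs2.png',z(s,245,150,125,65,6))
for n,z0 in (('top0',45),):
    c=load(n)
    for p in [(334,128),(372,126),(380,236),(338,238)]: print(onz(c,p,45).round(1))
    for p in [(181,212),(237,195),(243,213),(187,236)]: print('h',onz(c,p,40).round(1))
E
```

```text
[711.6 -90.5  45. ]
[ 717.5 -194.    45. ]
[ 418.5 -211.    45. ]
[ 412.8 -100.6   45. ]
h [480.6 317.7  40. ]
h [527.  169.4  40. ]
h [478.6 152.   40. ]
h [416.8 298.8  40. ]
```

View pics/zt1.png

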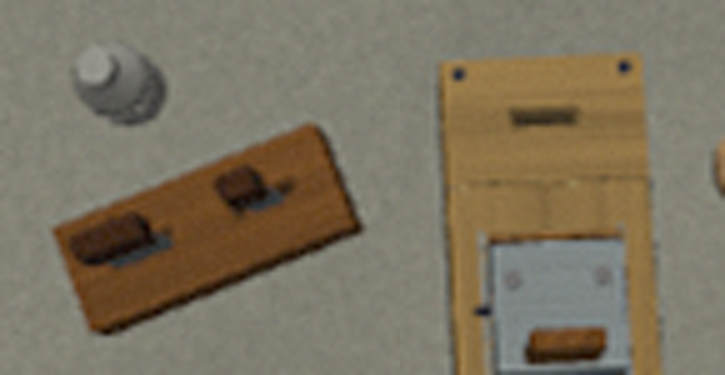

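View pics/zs1.png

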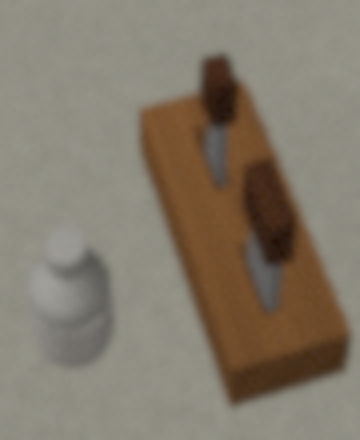

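View pics/zs2.png

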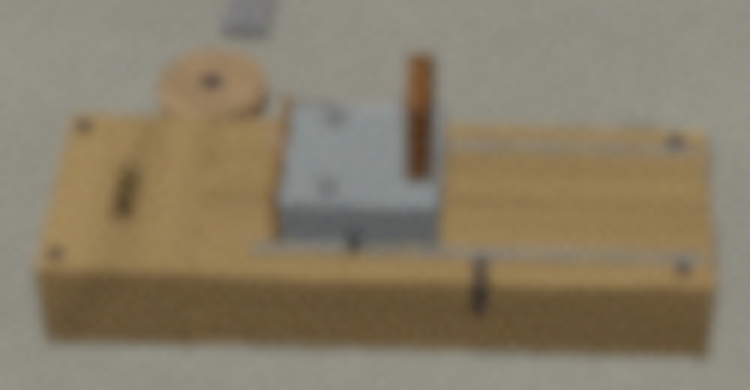

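View pics/zt1b.png

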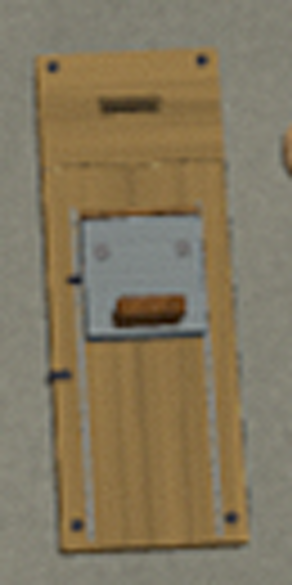

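```bash
cat >> h.py <<'E'
def plan(pos,yaw,s=None):
    s=s or env.state();T=Twt(s)
    D=R.from_euler('xyz',[-np.pi/2,0,yaw]).as_matrix()
    print('now',s['time_s'],s['position'].round(1),s['eef_rot'].round(4),'F',s['contact_force'].round(1),'op',round(s['opening'],3))
    print('rot',R.from_matrix(T[:3,:3].T@D).as_rotvec().round(4),'shift cm',(T[:3,:3].T@(np.array(pos)-T[:3,3])/10).round(3))
E
python3 - <<'E'
from h import *
c=load('top0')
print('glue',onz(c,(197,191),0),'glue top',onz(c,(189,183),85))
plan((464,267,250),0.344)
E
```

```text
glue [ 5.43770834e+02  2.87376738e+02 -2.27373675e-13] glue top [551.38455975 287.59484966  85.        ]
now 0.15 [221. 476. 250.] [-1.5706e+00  7.0000e-04  1.1360e+00] F [-0.  -0.8  0.5] op 1.0
rot [ 1.00e-04  7.92e-01 -8.00e-04] shift cm [-8.7190e+00 -2.0000e-03 -3.0839e+01]
```

Request:
{"fn": "send_rows", "kwargs": {
  "moves": [
    [[0,0.1,0,-1.1,0,-3.9,100],[0,0.2,0,-2.2,0,-7.8,100],[0,0.3,0,-3.3,0,-11.7,100],[0,0.4,0,-4.4,0,-15.6,100],[0,0.5,0,-5.5,0,-19.5,100],[0,0.6,0,-6.6,0,-23.4,100],[0,0.7,0,-7.7,0,-27.3,100],[0,0.792,0,-8.72,0,-30.84,100],[0,0.792,0,-8.72,0,-30.84,100]]
  ],
  "newtons": 40
}}

```text
time_s: 1.05
position: [466.8, 264.7, 249.7]
eef_rot: [-1.571, 0.0, 0.337]
contact_force: [0.6, 0.1, -0.1]
opening: 0.613
```

```bash
python3 - <<'E'
from h import *
c=cap('wrist','w1');plan((464,267,250),0.344)
E
```

```text
now 1.1 [465.3 265.8 249.8] [-1.5709e+00  8.0000e-04  3.4080e-01] F [-0.4  0.7  0. ] op 0.604
rot [ 0.0001 -0.0032 -0.0008] shift cm [-0.083 -0.024  0.156]
```

View pics/w1.png

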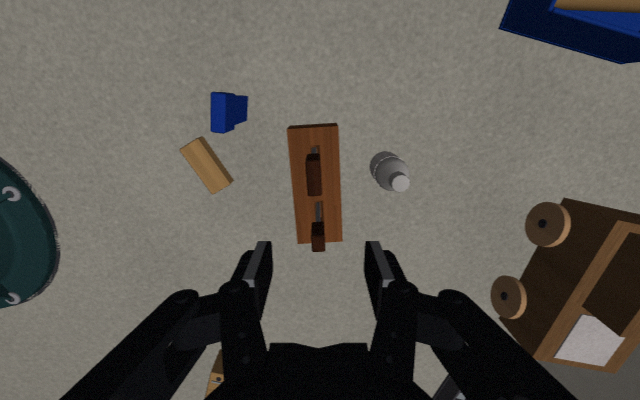

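Wrist view: the wide grip is at about (314,174), the narrow one at (318,236) and the holder between columns 290 and 342. I'll zoom and mask them.

```bash
python3 - <<'E'
from h import *
c=load('w1');im=c['img'][:,:,::-1]
cv2.imwrite('pics/zw1.png',cv2.resize(im[115:260,270:420],None,fx=4,fy=4,interpolation=cv2.INTER_CUBIC))
E
```

```text
(no output)
```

View pics/zw1.png

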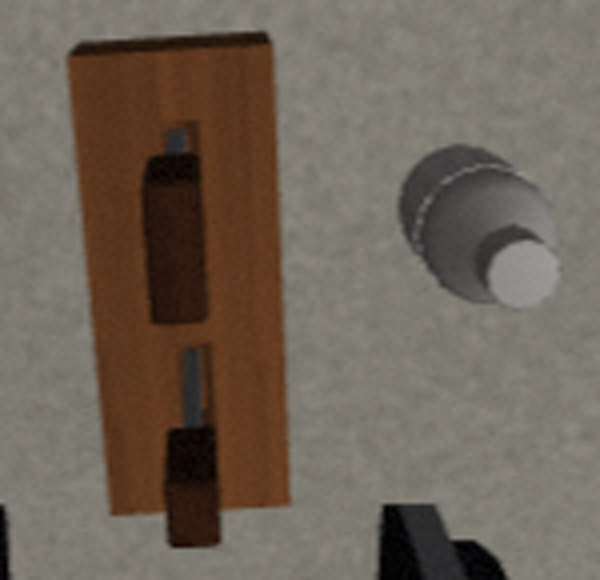

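```bash
python3 - <<'E'
from h import *
c=load('w1');t=load('top0');s=load('side0')
zz=lambda u,v:(270+u/4,115+v/4)
C=[zz(145,184),zz(200,184),zz(208,322),zz(152,322)]
P=np.array([onz(c,p,115) for p in C]);print(P.round(1),P.mean(0).round(1))
d=(P[0]+P[1]-P[2]-P[3])/2;print('len',np.linalg.norm(d),'yaw',np.arctan2(d[1],d[0])-np.pi/2)
# holder corners z=40
H=np.array([onz(c,zz(*p),40) for p in [(70,57),(273,45),(290,502),(112,515)]]);print(H.round(1),H.mean(0))
for a,b in ((0,3),(1,2)):
    d=H[a]-H[b];print(np.linalg.norm(d),np.arctan2(d[1],d[0])-np.pi/2)
# triangulate: top-face centre in wrist, top view, side
# top zoom 5x from (170,170): grip top face centre; 
tc=(170+108/5,170+237/5)
print('tri w,top',tri([(c,np.mean(C,0)),(t,tc)]))
print('top proj of estimate',proj(t,P.mean(0)),tc,'side',(proj(s,P.mean(0))-[275,260])*4)
E
```

```text
[[446.7 286.3 115. ]
 [458.8 290.5 115. ]
 [472.  259.  115. ]
 [459.1 254.5 115. ]] [459.1 272.5 115. ]
len 34.150251438792466 yaw 0.3846358243601604
[[416.9 297.7  40. ]
 [471.1 320.3  40. ]
 [528.7 183.5  40. ]
 [474.5 159.3  40. ]] [472.82828996 240.20774762  40.        ]
149.89320471930134 0.3949028195445232
148.46107108112938 0.39845266125623136
tri w,top (array([459.45260191, 270.94966289, 107.99815843]), [np.float64(0.12357350955499263), np.float64(0.12357350955477434)])
top proj of estimate [190.24472575 217.18714544] (191.6, 217.4) side [270.32371239 191.15801106]
```

```bash
python3 - <<'E'
from h import *
plan((459.3,272.3,180),0.39)
E
```

```text
now 1.1 [465.3 265.8 249.8] [-1.5709e+00  8.0000e-04  3.4080e-01] F [-0.4  0.7  0. ] op 0.604
rot [ 0.0001 -0.0492 -0.0008] shift cm [-0.343  6.977  0.813]
```

Request:
{"fn": "send_rows", "kwargs": {
  "moves": [
    [[0,-0.023,0,-0.13,3.5,0.33,100],[0,-0.046,0,-0.26,7.0,0.66,100],[0,-0.046,0,-0.26,7.0,0.66,100],[0,-0.046,0,-0.26,7.0,0.66,100]]
  ]
}}

```text
time_s: 1.5
position: [458.9, 272.9, 181.0]
eef_rot: [-1.571, 0.001, 0.391]
contact_force: [0.2, -0.1, 0.6]
opening: 0.608
```

```bash
python3 - <<'E'
from h import *
c=cap('wrist','w2');plan((459.3,272.3,180),0.39)
cv2.imwrite('pics/zw2.png',cv2.resize(c['img'][100:330,240:420,::-1],None,fx=3,fy=3,interpolation=cv2.INTER_CUBIC)[:600])
E
```

```text
now 1.55 [459.6 273.  181.8] [-1.5707e+00 -1.2000e-03  3.9040e-01] F [-0.2  0.1  0.7] op 0.608
rot [-0.0001  0.0004  0.0012] shift cm [-0.055  0.179 -0.057]
```

View pics/zw2.png

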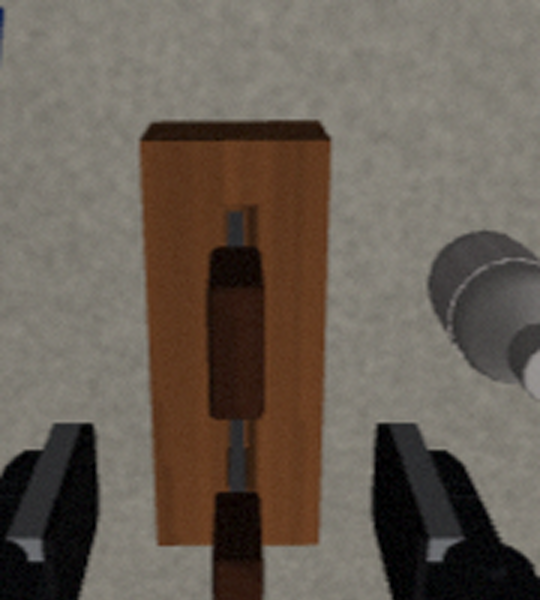

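```bash
python3 - <<'E'
from h import *
c=load('w2');w=load('w1');t=load('top0')
C=np.array([(210,287),(264,287),(263,417),(209,417)])/3+[240,100]
P=np.array([onz(c,p,115) for p in C]);print(P.round(1),P.mean(0).round(1))
d=(P[0]+P[1]-P[2]-P[3])/2;print('len',np.linalg.norm(d),'yaw',np.arctan2(d[1],d[0])-np.pi/2)
C1=np.array([(145,184),(200,184),(208,322),(152,322)])/4+[270,115]
print(tri([(c,C.mean(0)),(w,C1.mean(0))]),tri([(c,C.mean(0)),(w,C1.mean(0)),(t,(191.6,217.4))]))
H=np.array([onz(c,np.array(p)/3+[240,100],40) for p in [(141,140),(330,140),(318,545),(160,545)]]);print(H.round(1),H.mean(0))
for a,b in ((0,3),(1,2)):
    d=H[a]-H[b];print(np.linalg.norm(d),np.arctan2(d[1],d[0])-np.pi/2)
E
```

```text
[[446.2 286.4 115. ]
 [458.  291.3 115. ]
 [471.4 259.3 115. ]
 [458.8 254.1 115. ]] [458.6 272.8 115. ]
len 34.67249016341889 yaw 0.38445724625359423
(array([459.18821869, 271.74469839, 111.21930252]), [np.float64(0.15201298167356056), np.float64(0.15201298167350033)]) (array([459.42835066, 270.84449656, 108.64731778]), [np.float64(0.23404821695634026), np.float64(0.28529413225555045), np.float64(0.1748015784406401)])
[[416.1 298.   40. ]
 [470.8 320.5  40. ]
 [529.1 181.8  40. ]
 [474.9 159.5  40. ]] [472.69557327 239.95063634  40.        ]
150.40705092567458 0.4014640432601764
150.39723208155837 0.3980552866930722
```

Request:
{"fn": "send_rows", "kwargs": {
  "moves": [
    [[0,0,0,0,3,0,100],[0,0,0,0,6,0,100],[0,0,0,0,8.2,0,100],[0,0,0,0,8.2,0,100],[0,0,0,0,8.2,0,255],[0,0,0,0,8.2,0,255],[0,0,0,0,8.2,0,255],[0,0,0,0,8.2,0,255],[0,0,0,0,8.2,0,255],[0,0,0,0,8.2,0,255]]
  ],
  "newtons": 60
}}

```text
time_s: 2.55
position: [459.9, 272.7, 100.0]
eef_rot: [-1.571, -0.002, 0.39]
contact_force: [-3.4, -1.2, 11.8]
opening: 0.156
```

```bash
python3 - <<'E'
from h import *
c=cap('wrist','w3');plan((459.3,272.3,98),0.39)
E
```

```text
now 2.6 [460.  272.7 100. ] [-1.5708 -0.0021  0.39  ] F [-3.2 -1.3 12.4] op 0.156
rot [0.     0.     0.0021] shift cm [-0.078  0.202 -0.016]
```

View pics/w3.png

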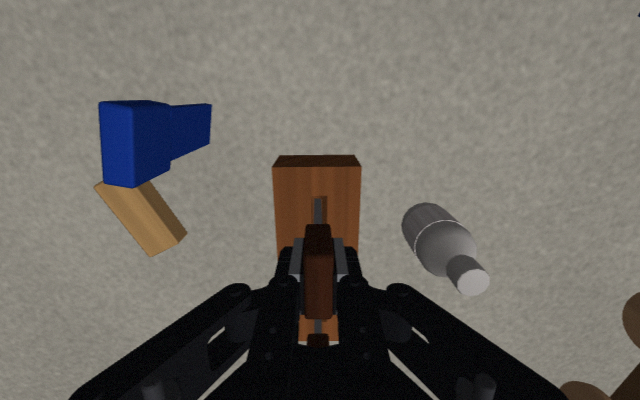

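Grasped: the opening is 13.3 mm and the grip sits between the pads at (319,275). Now I'll lift it.

Request:
{"fn": "send_rows", "kwargs": {
  "moves": [
    [[0,0,0,0,-1,0,255],[0,0,0,0,-3,0,255],[0,0,0,0,-6,0,255],[0,0,0,0,-10,0,255],[0,0,0,0,-13,0,255],[0,0,0,0,-14,0,255],[0,0,0,0,-14,0,255]]
  ]
}}

```text
time_s: 3.3
position: [460.0, 272.8, 239.9]
eef_rot: [-1.571, -0.003, 0.39]
contact_force: [-0.3, 0.2, -1.1]
opening: 0.153
```

```bash
python3 - <<'E'
from h import *
c=cap('wrist','w4');s=cap('side','s4');plan((676,-163,238),0.045)
E
```

```text
now 3.4 [459.1 272.4 237.5] [-1.5708e+00  9.0000e-04  3.9000e-01] F [-1.   0.  -0.4] op 0.155
rot [ 2.00e-04  3.45e-01 -9.00e-04] shift cm [  3.505  -0.053 -48.513]
```

View pics/w4.png

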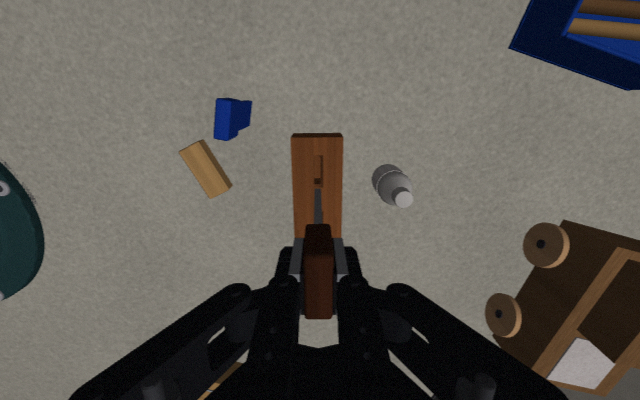

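View pics/s4.png

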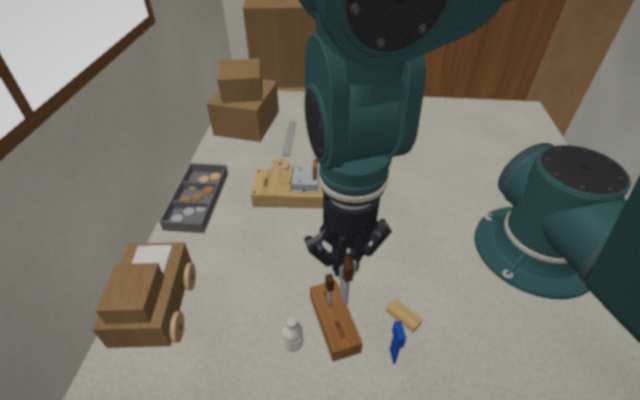

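Request:
{"fn": "send_rows", "kwargs": {
  "moves": [
    [[0,0.02,0,0.2,0,-2.5,255],[0,0.055,0,0.6,0,-7.3,255],[0,0.09,0,1.0,0,-12.2,255],[0,0.125,0,1.4,0,-17.1,255],[0,0.16,0,1.75,0,-22,255],[0,0.2,0,2.1,0,-26.9,255],[0,0.235,0,2.5,0,-31.8,255],[0,0.27,0,2.8,0,-36.7,255],[0,0.31,0,3.15,0,-41.6,255],[0,0.345,0,3.5,0,-46,255]]
  ]
}}

```text
time_s: 4.4
position: [666.8, -141.9, 236.4]
eef_rot: [-1.57, 0.002, 0.043]
contact_force: [1.1, 0.5, -0.3]
opening: 0.158
```

```bash
python3 - <<'E'
from h import *
plan((676,-165,238),0.045)
E
```

```text
now 4.4 [ 666.8 -141.9  236.4] [-1.5699  0.0024  0.0427] F [ 1.1  0.5 -0.3] op 0.158
rot [-0.0009 -0.0023 -0.0024] shift cm [ 0.817 -0.168 -2.349]
```

Request:
{"fn": "send_rows", "kwargs": {
  "moves": [
    [[0,0,0,0.5,0,-1.5,255],[0,0,0,0.8,0,-2.5,255],[0,0,0,0.8,0,-2.5,255],[0,0,0,0.8,0,-2.5,255]]
  ]
}}

```text
time_s: 4.8
position: [675.5, -163.3, 237.9]
eef_rot: [-1.57, 0.001, 0.046]
contact_force: [-0.3, 0.2, -1.5]
opening: 0.151
```

```bash
python3 - <<'E'
from h import *
c=cap('wrist','w5');plan((676,-165,238),0.045)
E
```

```text
now 4.85 [ 675.5 -163.1  238.2] [-1.5704e+00  4.0000e-04  4.6000e-02] F [-1.2  0.  -0.2] op 0.156
rot [-0.0004  0.001  -0.0004] shift cm [ 0.044  0.023 -0.196]
```

View pics/w5.png

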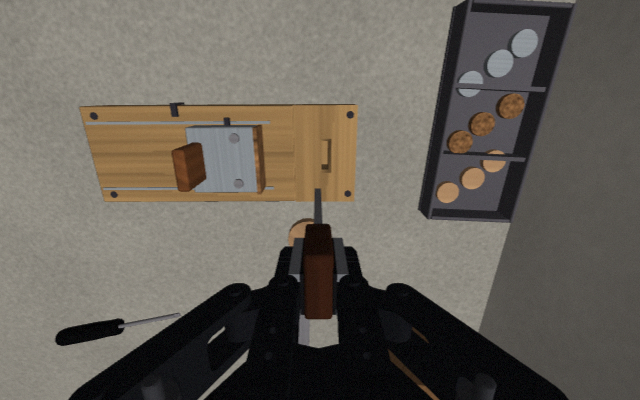

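The wrist view shows the whole jig: slot at (326,155), clip at (176,109), pointer at (227,122), tab at (188,167).

```bash
python3 - <<'E'
from h import *
c=load('w5');im=c['img'][:,:,::-1]
cv2.imwrite('pics/z5a.png',cv2.resize(im[95:245,255:375],None,fx=4,fy=4,interpolation=cv2.INTER_CUBIC))
cv2.imwrite('pics/z5b.png',cv2.resize(im[95:210,75:275],None,fx=4,fy=4,interpolation=cv2.INTER_CUBIC))
E
```

```text
(no output)
```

View pics/z5a.png

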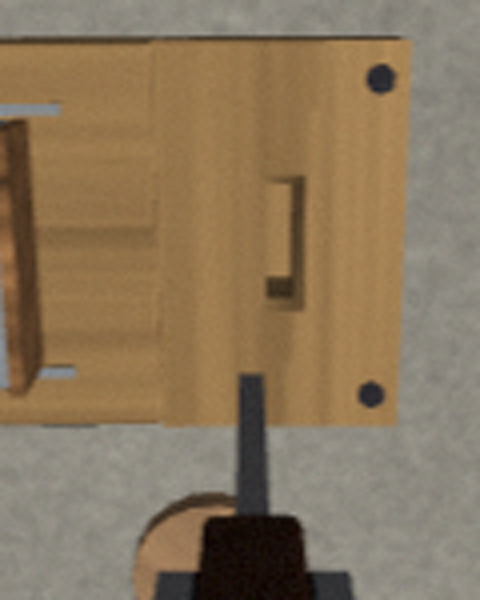

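View pics/z5b.png

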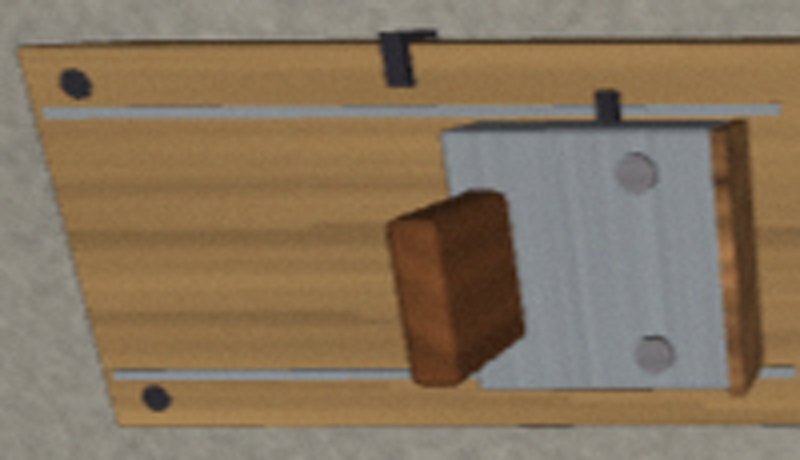

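```bash
python3 - <<'E'
from h import *
c=load('w5');t=load('top0');s=load('side0')
A=lambda u,v:np.array([255+u/4,95+v/4]);B=lambda u,v:np.array([75+u/4,95+v/4])
cor=[B(20,45),A(411,42),A(396,424),B(118,425)]
P=np.array([onz(c,p,45) for p in cor]);print(P.round(1));
for a,b in ((1,0),(2,3),(0,3),(1,2)):
    d=P[a]-P[b];print(np.linalg.norm(d).round(1),np.arctan2(d[1],d[0]).round(4))
o=P.mean(0);d=P[1]+P[2]-P[0]-P[3];y=np.arctan2(d[1],d[0]);ex=np.array([np.cos(y),np.sin(y),0]);ey=np.array([-ex[1],ex[0],0])
print('o',o,'yaw',y,'slot from jig',o+115*ex)
for n,p in dict(slotc=A(285,243),sl=A(266,243),sr=A(305,243),st=A(285,177),sb=A(285,309)).items():
    q=onz(c,p,45);print(n,q.round(1),((q-o)@ex).round(1),((q-o)@ey).round(1))
for n,p,z in (('clip',B(395,60),45),('clip ctr',B(400,84),45),('pointer',B(607,106),54),('ptip',B(606,92),54)):
    q=onz(c,p,z);print(n,q.round(1),((q-o)@ex).round(1),((q-o)@ey).round(1))
tab=[B(390,232),B(437,215),B(458,383),B(415,383)]
T=np.array([onz(c,p,113) for p in tab]);print('tabtop',T.round(1),T.mean(0),((T-o)@ex).round(1),((T-o)@ey).round(1))
# blade foot (held): corner columns at far edge
for p in (A(240,376),A(264,376)): print('foot', onz(c,p,150).round(1))
# two-view height check of slot & clip & tab
ts=np.array([325+128/4.5,115+105/4.5]);print('tri slot',tri([(c,A(285,243)),(t,ts),(s,(245+123/6,150+193/6))]))
print('tri tab top',tri([(c,np.mean(tab,0)),(t,(325+149/4.5,115+305/4.5))]))
q=o+115*ex; print(proj(t,q),ts,proj(s,q),(245+123/6,150+193/6))
E
```

```text
[[ 416.1 -101.3   45. ]
 [ 713.6  -87.    45. ]
 [ 719.1 -196.1   45. ]
 [ 420.4 -210.    45. ]]
297.8 0.0481
299.0 0.0468
108.9 1.6105
109.2 1.6212
o [ 567.27641798 -148.58803106   45.        ] yaw 0.047411304754989274 slot from jig [ 682.14719186 -143.13777343   45.        ]
slotc [ 682.9 -142.9   45. ] 115.7 0.2
sl [ 677.5 -143.1   45. ] 110.3 0.3
sr [ 688.5 -142.6   45. ] 121.4 0.2
st [ 681.8 -124.3   45. ] 115.6 18.8
sb [ 683.9 -162.1   45. ] 115.9 -19.1
clip [ 516.1 -100.6   45. ] -48.9 50.4
clip ctr [ 516.7 -106.8   45. ] -48.6 44.1
pointer [ 575.2 -109.2   54. ] 9.8 39.0
ptip [ 575.1 -105.6   54. ] 9.9 42.6
tabtop [[ 543.7 -132.9  113. ]
 [ 554.5 -128.6  113. ]
 [ 555.1 -167.8  113. ]
 [ 545.2 -168.2  113. ]] [ 549.62869357 -149.38051138  113.        ] [-22.8 -11.8 -13.  -23. ] [ 16.8  20.6 -18.6 -18.6]
foot [ 671.4 -148.6  150. ]
foot [ 676.2 -148.4  150. ]
tri slot (array([ 683.98260724, -143.42668117,   41.10148801]), [np.float64(1.0011580757375669), np.float64(0.17843695193369513), np.float64(1.1735072637145134)])
tri tab top (array([ 548.78062741, -149.41557079,  111.26992989]), [np.float64(0.006120283312785097), np.float64(0.006120283312871501)])
[353.41961971 138.5517981 ] [353.44444444 138.33333333] [266.43848312 181.15274365] (265.5, 182.16666666666666)
```

```bash
python3 - <<'E'
from h import *
c=cams.capture('wrist');T=c['T_tool_cam'];print(T.round(4).tolist())
V=np.linalg.inv(T)
for p in [(0,-17,0),(0,0,0),(0,90,0),(0,90,15)]:
    q=c['mtx']@(V[:3,:3]@np.array(p,float)+V[:3,3]);print(p,q[:2]/q[2])
im=c['img']
g=im.astype(int)
for r in (192,200,210,235,250,270,300):
    print(r, g[r,296:345].sum(1).tolist())
E
```

```text
[[1.0, -0.0003, 0.0001, -0.9546], [-0.0002, -0.3279, 0.9447, -124.1269], [-0.0002, -0.9447, -0.3279, 84.5722], [0.0, 0.0, 0.0, 1.0]]
(0, -17, 0) [320.05524593 291.75784624]
(0, 0, 0) [319.81744109 270.0132847 ]
(0, 90, 0) [319.11174514 205.48537698]
(0, 90, 15) [319.13260108 187.9459856 ]
192 [340, 334, 325, 317, 331, 331, 327, 333, 348, 356, 369, 364, 365, 360, 371, 362, 349, 336, 241, 139, 148, 151, 138, 140, 177, 253, 305, 312, 305, 324, 348, 351, 343, 367, 360, 362, 369, 358, 345, 340, 347, 361, 367, 378, 390, 382, 375, 376, 276]
200 [337, 334, 333, 325, 328, 325, 333, 340, 350, 362, 362, 358, 361, 367, 366, 365, 359, 340, 261, 154, 154, 148, 158, 140, 148, 251, 306, 313, 309, 319, 335, 353, 362, 356, 367, 368, 361, 339, 342, 333, 349, 358, 367, 375, 381, 385, 373, 376, 377]
210 [415, 419, 413, 421, 424, 415, 425, 416, 407, 403, 405, 411, 410, 406, 410, 406, 416, 387, 266, 146, 156, 156, 153, 149, 162, 236, 368, 416, 406, 405, 402, 401, 415, 427, 432, 429, 418, 422, 434, 427, 417, 413, 414, 399, 402, 423, 417, 408, 414]
235 [383, 382, 379, 378, 374, 376, 357, 352, 248, 80, 49, 33, 30, 31, 44, 45, 30, 28, 31, 51, 57, 42, 44, 53, 53, 32, 47, 52, 31, 61, 51, 28, 62, 40, 55, 235, 374, 416, 423, 422, 418, 413, 414, 428, 424, 423, 430, 417, 406]
250 [152, 147, 153, 160, 150, 136, 78, 29, 20, 47, 40, 43, 47, 42, 46, 44, 52, 45, 41, 42, 55, 40, 36, 54, 26, 28, 41, 49, 20, 42, 17, 51, 37, 50, 44, 56, 48, 24, 79, 144, 147, 153, 154, 152, 155, 151, 150, 153, 109]
270 [161, 155, 146, 130, 74, 30, 31, 30, 53, 58, 79, 82, 88, 78, 83, 98, 85, 83, 87, 96, 98, 103, 93, 94, 101, 104, 91, 108, 98, 102, 99, 94, 92, 92, 101, 98, 75, 47, 24, 20, 61, 129, 151, 157, 148, 151, 157, 155, 158]
300 [41, 51, 50, 50, 54, 66, 62, 55, 50, 58, 79, 92, 94, 98, 68, 88, 88, 77, 93, 101, 89, 91, 95, 99, 99, 110, 104, 88, 109, 92, 92, 99, 100, 106, 98, 102, 59, 32, 53, 67, 36, 17, 30, 15, 31, 9, 31, 29, 30]
```

Request:
{"fn": "send_rows", "kwargs": {
  "moves": [
    [[0,0,0,0.88,0,2.0,255],[0,-0.002,0,0.88,2,2.0,255],[0,-0.002,0,0.88,5,2.0,255],[0,-0.002,0,0.88,8,2.0,255],[0,-0.002,0,0.88,9.3,2.0,255],[0,-0.002,0,0.88,9.3,2.0,255],[0,-0.002,0,0.88,9.3,2.0,255]]
  ]
}}

```text
time_s: 5.6
position: [683.8, -143.2, 146.2]
eef_rot: [-1.571, -0.001, 0.048]
contact_force: [-1.1, -0.2, 0.4]
opening: 0.156
```

```bash
python3 - <<'E'
from h import *
c=cap('wrist','w6');s=cap('side','s6');plan((683.4,-143,145),0.0475)
cv2.imwrite('pics/z6.png',np.hstack([cv2.resize(c['img'][120:270,250:390,::-1],None,fx=4,fy=4,interpolation=cv2.INTER_CUBIC)]))
cv2.imwrite('pics/z6s.png',cv2.resize(s['img'][110:240,210:380,::-1],None,fx=4.4,fy=4.4,interpolation=cv2.INTER_CUBIC))
E
```

```text
now 5.7 [ 684.2 -143.7  146.7] [-1.5715 -0.0019  0.0474] F [ 0.4  0.1 -0.8] op 0.151
rot [ 0.0007 -0.0001  0.0019] shift cm [-0.078  0.174  0.074]
```

View pics/z6.png

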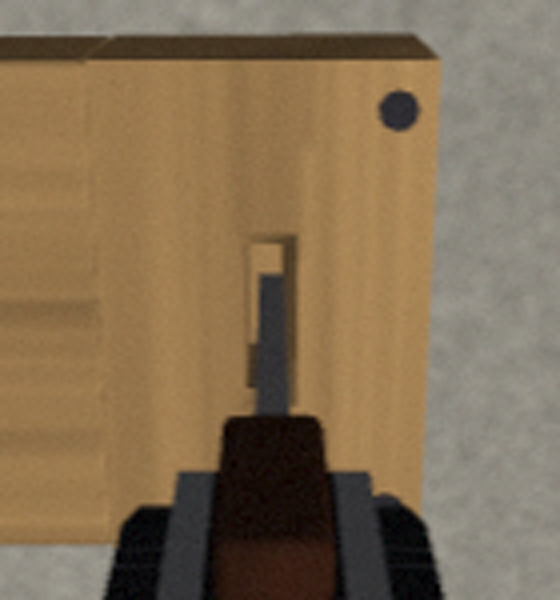

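View pics/z6s.png

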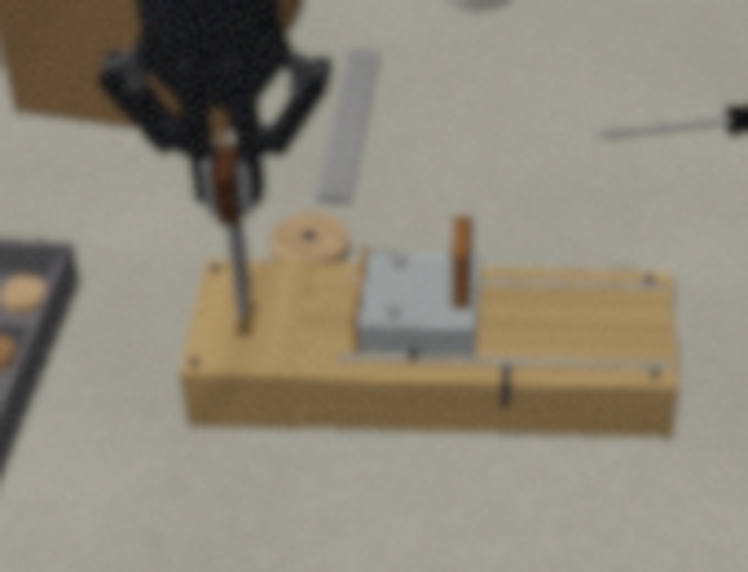

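```bash
python3 - <<'E'
from h import *
c=load('w6');A=lambda u,v:np.array([250+u/4,120+v/4])
for z in (54,57,60): print('foot far mid',z,onz(c,A(271.5,274),z).round(1))
for n,p in dict(top=A(272,237),bot=A(252,388),L=A(247,300),Rr=A(297,300)).items(): print(n,onz(c,p,45).round(1))
e=np.array([-np.sin(.0475),np.cos(.0475)])
E
```

```text
foot far mid 54 [ 682.2 -129.5   54. ]
foot far mid 57 [ 682.1 -128.5   57. ]
foot far mid 60 [ 682.1 -127.6   60. ]
top [ 682.  -124.4   45. ]
bot [ 679.3 -158.7   45. ]
L [ 677.4 -138.5   45. ]
Rr [ 688. -138.   45.]
```

Foot far edge at (271,274) and slot centre column 272 in the zoom agree to under 1 mm. I'll insert slowly.

Request:
{"fn": "send_rows", "kwargs": {
  "moves": [
    [[0,0,0,0.03,0.6,0,255],[0,0,0,0.03,1.2,0,255],[0,0,0,0.03,1.7,0,255],[0,0,0,0.03,2.2,0,255],[0,0,0,0.03,2.2,0,255]]
  ]
}}

```text
time_s: 6.2
position: [683.7, -143.8, 122.2]
eef_rot: [-1.57, 0.001, 0.047]
contact_force: [-0.9, -0.3, -1.0]
opening: 0.155
```

Request:
{"fn": "send_rows", "kwargs": {
  "moves": [
    [[0,0,0,0,0.5,0,255],[0,0,0,0,1.0,0,255],[0,0,0,0,1.4,0,255],[0,0,0,0,1.6,0,255],[0,0,0,0,1.8,0,255],[0,0,0,0,1.9,0,255],[0,0,0,0,1.9,0,255]]
  ]
}}

```text
time_s: 6.9
position: [683.9, -143.9, 105.1]
eef_rot: [-1.571, -0.0, 0.047]
contact_force: [-4.7, 1.9, 9.2]
opening: 0.154
```

Request:
{"fn": "send_rows", "kwargs": {
  "moves": [
    [[0,0,0,0,0.1,0,255],[0,0,0,0,0.2,0,255],[0,0,0,0,0.2,0,255]]
  ]
}}

```text
time_s: 7.2
position: [684.1, -144.0, 105.0]
eef_rot: [-1.572, -0.002, 0.047]
contact_force: [-11.2, 2.8, 28.5]
opening: 0.156
```

```bash
python3 - <<'E'
from h import *
plan((683.4,-143,145),0.0475); print(env.state()['joint_positions'].round(3))
E
```

```text
now 7.2 [ 684.1 -144.   105. ] [-1.572  -0.0021  0.0471] F [-11.2   2.8  28.5] op 0.156
rot [ 0.0012 -0.0004  0.0021] shift cm [-0.057 -4.002  0.094]
[-0.324  0.625  0.16   1.104 -0.     1.2  ]
```

Request:
{"fn": "send_rows", "kwargs": {
  "moves": [
    [[0,0,0,0,-0.3,0,255],[0,0,0,0,-0.3,0,255],[0,0,0,0,-0.3,0,100],[0,0,0,0,-0.3,0,100],[0,0,0,0,-0.3,0,100],[0,0,0,0,-0.3,0,100],[0,0,0,0,-0.3,0,100]]
  ],
  "newtons": 40
}}

```text
time_s: 7.9
position: [684.1, -143.9, 105.2]
eef_rot: [-1.571, -0.0, 0.047]
contact_force: [-0.3, 0.5, -0.0]
opening: 0.607
```

```bash
python3 - <<'E'
from h import *
c=cap('wrist','w7');cap('side','s7');plan((683.4,-143,145),0.0475)
E
```

```text
now 8.0 [ 684.1 -143.9  105.2] [-1.5708e+00 -1.0000e-04  4.7000e-02] F [-1.  -0.2  0.8] op 0.61
rot [-0.     -0.0005  0.0001] shift cm [-0.062 -3.976  0.09 ]
```

View pics/w7.png

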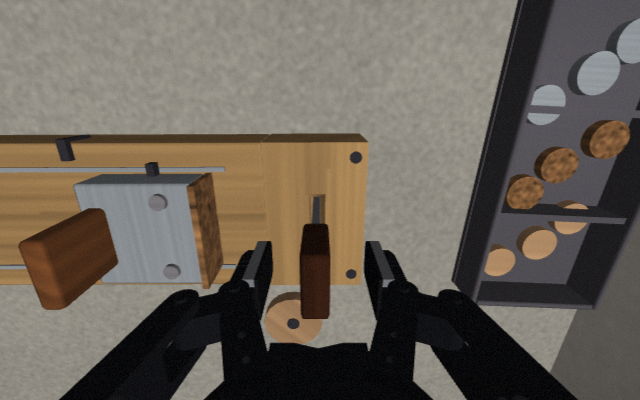

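Request:
{"fn": "send_rows", "kwargs": {
  "moves": [
    [[0,0,0,0,-2,0,100],[0,0,0,0,-6,0,100],[0,0,0,0,-10,0,100],[0,0,0,-1,-10,0,100],[0,0,0,-5,-10,0.05,100],[0,0,0,-9,-10,0.1,100],[0,0,0,-12.5,-10,0.1,100],[0,0,0,-13.4,-10,0.1,100],[0,0,0,-13.4,-10,0.1,100],[0,0,0,-13.4,-10,0.1,100]]
  ]
}}

```text
time_s: 9.0
position: [551.1, -149.4, 205.5]
eef_rot: [-1.571, -0.001, 0.047]
contact_force: [0.2, 0.4, -0.3]
opening: 0.608
```

```bash
python3 - <<'E'
from h import *
c=cap('wrist','w8');plan((550.5,-149.3,205),0.0475);cap('side','s8')
E
```

```text
now 9.05 [ 551.2 -149.3  205.2] [-1.571e+00 -5.000e-04  4.720e-02] F [ 0.3 -0.2  0.3] op 0.608
rot [ 0.0002 -0.0003  0.0005] shift cm [-0.074  0.019  0.005]
```

View pics/w8.png

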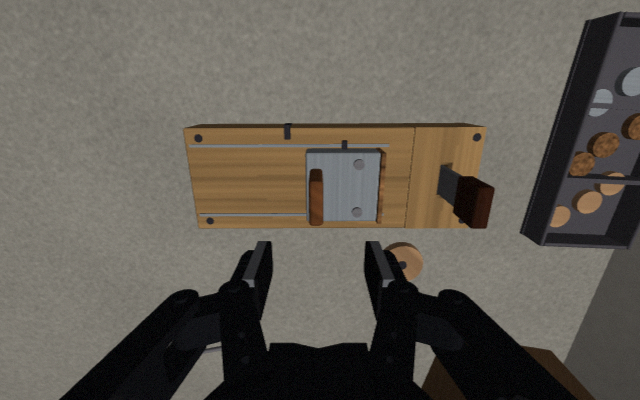

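View pics/s8.png

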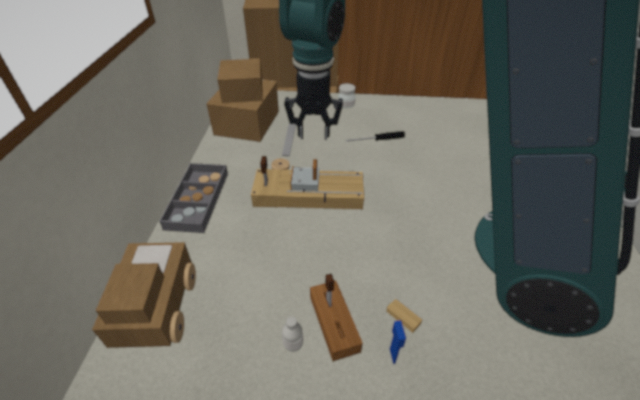

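The blade stands in the slot, top at about (473,195) here. The tab is at (316,197), pointer (345,145), clip (288,131). I'll measure them, plus the blade's seating height.

```bash
python3 - <<'E'
from h import *
c=load('w8');s=load('s8')
cv2.imwrite('pics/z8.png',cv2.resize(c['img'][115:235,280:400,::-1],None,fx=5,fy=5,interpolation=cv2.INTER_CUBIC))
a=cv2.resize(c['img'][150:235,430:500,::-1],None,fx=5,fy=5,interpolation=cv2.INTER_CUBIC)
b=cv2.resize(s['img'][145:230,240:310,::-1],None,fx=5,fy=5,interpolation=cv2.INTER_CUBIC)
cv2.imwrite('pics/z8b.png',np.hstack([a,b]))
E
```

```text
(no output)
```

View pics/z8.png

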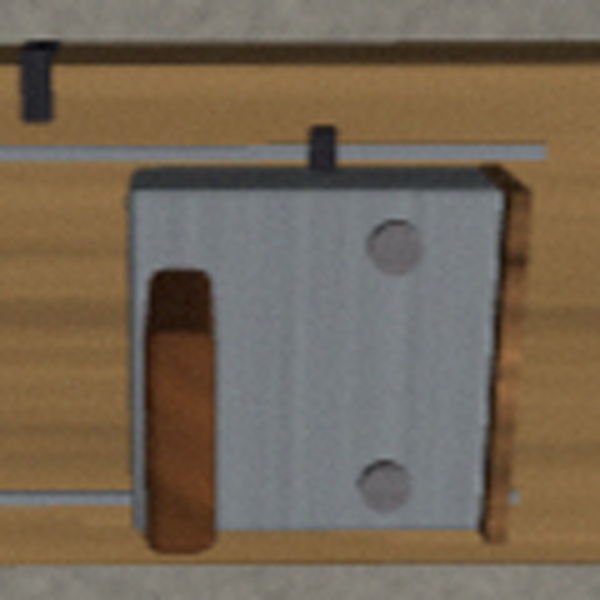

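View pics/z8b.png

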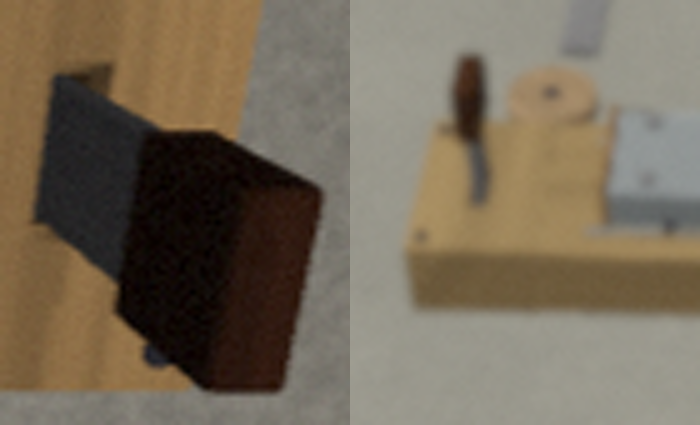

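```bash
python3 - <<'E'
from h import *
c=load('w8');s=load('s8');w7=load('w7')
A=lambda u,v:np.array([280+u/5,115+v/5])
y=.0475;ex=np.array([np.cos(y),np.sin(y),0]);ey=np.array([-ex[1],ex[0],0]);o=np.array([567.3,-148.6,45])
def rep(n,p,z,cc=c):
    q=onz(cc,p,z);print(n,q.round(1),((q-o)@ex).round(1),((q-o)@ey).round(1))
rep('clip',A(37,92),46);rep('clip@45',A(37,92),45);rep('ptr',A(322,148),54)
for p in [(148,335),(215,333),(213,550),(152,550)]: rep('tab',A(*p),113)
rep('tabc',A(182,442),113)
# wide top face corners in w8 zoom
W=lambda u,v:np.array([430+u/5,150+v/5])
K=[W(243,177),W(321,190),W(288,390),W(210,390)]
for p in K: rep('wide top',p,120)
g7=np.array([(303,240),(328,240),(329,317),(302,317)],float).mean(0)
print(tri([(c,np.mean(K,0)),(w7,g7)]), tri([(c,np.mean(K,0)),(s,(240+470/5-70,145+62/5))]))
print('side proj of expected top', proj(s,(682.9,-143.2,120)),'seen',(240+(470-350)/5,145+58/5))
E
```

```text
clip [ 517.8 -101.8   46. ] -47.2 49.1
clip@45 [ 517.7 -101.9   45. ] -47.3 49.0
ptr [ 574.1 -108.9   54. ] 8.7 39.3
tab [ 542.6 -130.6  113. ] -23.8 19.2
tab [ 553.3 -129.7  113. ] -13.1 19.5
tab [ 555.  -167.9  113. ] -13.2 -18.7
tab [ 544.7 -168.4  113. ] -23.5 -18.7
tabc [ 548.9 -148.6  113. ] -18.4 0.8
wide top [ 674.1 -125.1  120. ] 107.8 18.4
wide top [ 686.7 -126.7  120. ] 120.3 16.2
wide top [ 690. -161.  120.] 122.0 -18.2
wide top [ 677.2 -161.6  120. ] 109.2 -18.2
(array([ 682.569251  , -142.62176955,  116.95179839]), [np.float64(1.7816894158286696), np.float64(1.781689415828573)]) (array([ 679.62898343, -141.56390094,  125.84462037]), [np.float64(1.277256002701094), np.float64(1.277256002700939)])
side proj of expected top [263.4755953 159.0937293] seen (264.0, 156.6)
```

Request:
{"fn": "send_rows", "kwargs": {
  "moves": [
    [[0,0,0,-0.13,3,0,100],[0,0,0,-0.13,7,0,100],[0,0,0,-0.13,10,0,100],[0,0,0,-0.13,10.9,0,100],[0,0,0,-0.13,10.9,0,100],[0,0,0,-0.13,10.9,0,255],[0,0,0,-0.13,10.9,0,255],[0,0,0,-0.13,10.9,0,255],[0,0,0,-0.13,10.9,0,255],[0,0,0,-0.13,10.9,0,255]]
  ],
  "newtons": 70
}}

```text
time_s: 10.1
position: [549.1, -149.6, 97.7]
eef_rot: [-1.572, -0.001, 0.047]
contact_force: [-3.1, -0.3, 8.6]
opening: 0.13
```

```bash
python3 - <<'E'
from h import *
c=cap('wrist','w9');plan((549.9,-149.3,96),0.0475)
E
```

```text
now 10.15 [ 549.1 -149.5   97.7] [-1.5719e+00 -1.3000e-03  4.7100e-02] F [-4.3 -0.1  8.3] op 0.133
rot [ 0.0012 -0.0004  0.0013] shift cm [0.079 0.169 0.019]
```

View pics/w9.png

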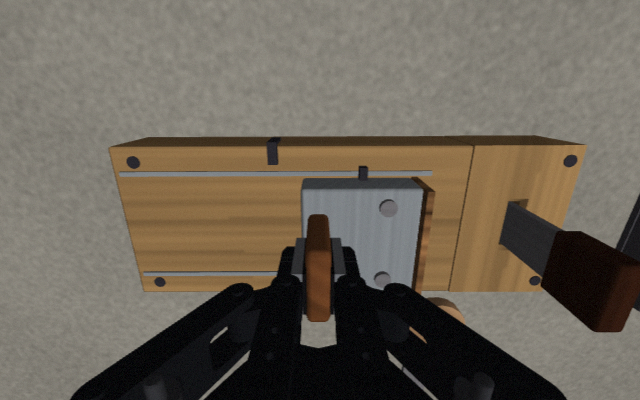

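The tab is gripped (opening 0.13, about 11 mm). I'll pull 50 mm first, then measure again.

Request:
{"fn": "send_rows", "kwargs": {
  "moves": [
    [[0,0,0,-0.5,-0.05,0,255],[0,0,0,-1.2,-0.1,0,255],[0,0,0,-2.0,-0.1,0,255],[0,0,0,-2.8,-0.1,0,255],[0,0,0,-3.6,-0.1,0,255],[0,0,0,-4.3,-0.1,0,255],[0,0,0,-4.8,-0.1,0,255],[0,0,0,-5.0,-0.1,0,255],[0,0,0,-5.0,-0.1,0,255]]
  ]
}}

```text
time_s: 11.05
position: [499.7, -152.0, 97.8]
eef_rot: [-1.572, -0.002, 0.047]
contact_force: [9.2, -1.8, -8.8]
opening: 0.133
```

```bash
python3 - <<'E'
from h import *
c=cap('wrist','w10');plan((493,-152,96),0.0475)
cv2.imwrite('pics/z10.png',cv2.resize(c['img'][140:260,270:400,::-1],None,fx=5,fy=5,interpolation=cv2.INTER_CUBIC))
E
```

```text
now 11.1 [ 499.8 -152.    97.8] [-1.5716 -0.0025  0.047 ] F [ 9.  -1.4 -8.6] op 0.128
rot [ 0.0008 -0.0005  0.0025] shift cm [-0.68   0.174  0.035]
```

View pics/z10.png

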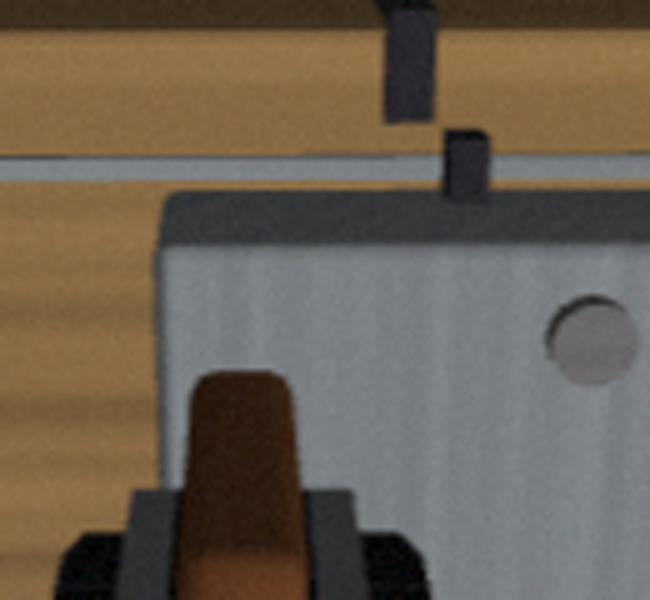

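```bash
python3 - <<'E'
from h import *
c=load('w10');A=lambda u,v:np.array([270+u/5,140+v/5])
y=.0475;ex=np.array([np.cos(y),np.sin(y),0])
for zc in (45,47,49):
  for zp in (54,56):
    print(zc,zp,((onz(c,A(467,170),zp)-onz(c,A(411,75),zc))@ex).round(2))
print([ (onz(c,A(b,75),46)-onz(c,A(a,75),46))@ex for a,b in ((388,436),)],(onz(c,A(489,170),54)-onz(c,A(445,170),54))@ex)
E
```

```text
45 54 6.21
45 56 5.88
47 54 6.46
47 56 6.13
49 54 6.71
49 56 6.38
[np.float64(6.0384074474858584)] 5.405216778632238
```

Request:
{"fn": "send_rows", "kwargs": {
  "moves": [
    [[0,0,0,-0.3,0.05,0,255],[0,0,0,-0.55,0.05,0,255],[0,0,0,-0.64,0.05,0,255],[0,0,0,-0.64,0.05,0,255],[0,0,0,-0.64,0.05,0,255]]
  ]
}}

```text
time_s: 11.6
position: [494.0, -152.3, 97.7]
eef_rot: [-1.572, -0.004, 0.047]
contact_force: [9.0, 0.2, -3.2]
opening: 0.131
```

```bash
python3 - <<'E'
from h import *
c=cap('wrist','w11');s=cap('side','s11');cap('top','t11');plan((493,-152,96),0.0475)
a=cv2.resize(c['img'][140:220,300:380,::-1],None,fx=5,fy=5,interpolation=cv2.INTER_CUBIC)
b=cv2.resize(s['img'][140:220,250:330,::-1],None,fx=5,fy=5,interpolation=cv2.INTER_CUBIC)
cv2.imwrite('pics/z11.png',np.hstack([a,b]))
E
```

```text
now 11.75 [ 494.  -152.3   97.7] [-1.5717 -0.0037  0.0473] F [ 8.7 -0.4 -2.4] op 0.125
rot [ 0.0009 -0.0002  0.0037] shift cm [-0.1    0.172  0.035]
```

View pics/z11.png

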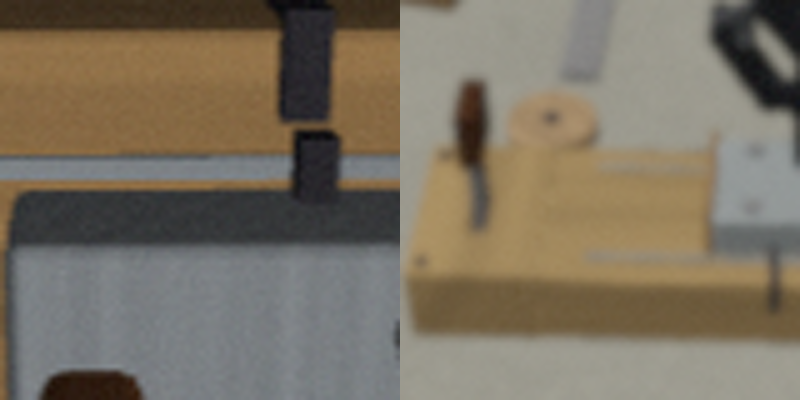

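View pics/s11.png

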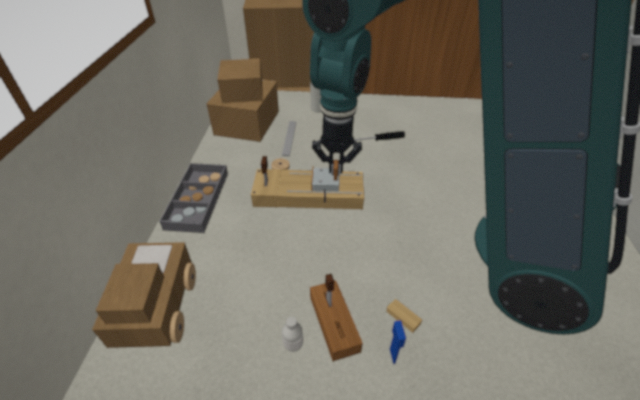

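```bash
python3 - <<'E'
from h import *
c=load('w11');A=lambda u,v:np.array([300+u/5,140+v/5])
y=.0475;ex=np.array([np.cos(y),np.sin(y),0])
print(((onz(c,A(316,170),54)-onz(c,A(305,75),46))@ex).round(2))
t=load('t11');cv2.imwrite('pics/z12.png',cv2.resize(t['img'][115:245,320:400,::-1],None,fx=4.5,fy=4.5,interpolation=cv2.INTER_CUBIC))
E
```

```text
0.67
```

View pics/z12.png

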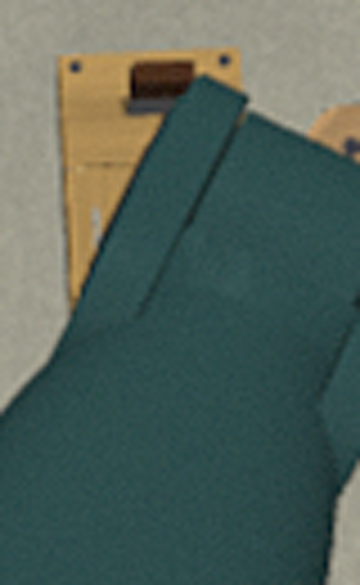

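The pointer is within 0.7 mm of the clip in the wrist view, and the side view shows the two in one line. I'll make a last nudge and hold.

Request:
{"fn": "send_rows", "kwargs": {
  "moves": [
    [[0,0,0,-0.06,0,0,255],[0,0,0,-0.06,0,0,255],[0,0,0,-0.06,0,0,255],[0,0,0,-0.06,0,0,255],[0,0,0,-0.06,0,0,255],[0,0,0,-0.06,0,0,255]]
  ]
}}

```text
time_s: 12.35
position: [493.5, -152.3, 97.7]
eef_rot: [-1.572, -0.004, 0.047]
contact_force: [9.5, 0.3, -3.1]
opening: 0.132
```

```bash
python3 - <<'E'
from h import *
c=cap('wrist','w13');plan((493,-152,96),0.0475)
cv2.imwrite('pics/z13.png',cv2.resize(c['img'][140:240,290:400,::-1],None,fx=5,fy=5,interpolation=cv2.INTER_CUBIC))
E
```

```text
now 12.4 [ 493.5 -152.4   97.7] [-1.5718 -0.0039  0.0473] F [ 9.9  0.3 -2.8] op 0.131
rot [ 0.001  -0.0002  0.0039] shift cm [-0.048  0.172  0.039]
```

View pics/z13.png

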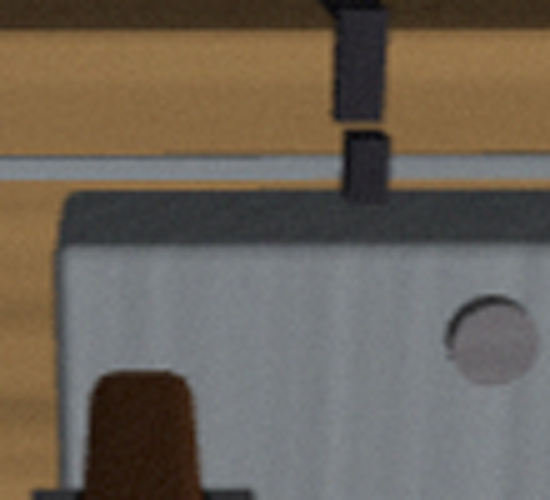

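The pointer (366,170) and clip (360,75) in the zoom are in line to well under 1 mm after perspective. The blade is home and free, and the grip is steady, so I'm handing in.

```bash
python3 -c "
from h import *
job.close_job()"
```

```text
the job is handed in; nothing more can be done
```

I put the wide blade in the jig's slot and let go of it, then pulled the spring jaw out to the clip. The robot is still holding the jaw there, and I handed the job in at about 12.4 s; no verdict is reported.

- **Blade:** The foot stopped on the slot floor. The tool stayed at 105 mm height under a 28 N push, which fits the blade being home. After release the fingers opened to about 52 mm, and later wrist and side views show the blade standing in the slot on its own. Its top face triangulated at 117 mm from two wrist views and 126 mm from a wrist and side pair, against 120 mm expected. I put that spread down to reading the pixels coarsely.
- **Jaw:** The total travel was about 56 mm. The last wrist measurement put the pointer 0.7 mm from the clip, and I nudged it a further 0.6 mm after that. The final picture shows the two in line. The spring pulls on the tool with about 9.5 N, the grip is set to 70 N and the opening is steady at 0.13.
- **Disagreement:** An earlier view gave 58.6 mm of travel to the clip where later ones gave about 56 mm, so I relied on the close-up view at the end. The wrist camera also read about 1 mm off sideways, and I allowed for that.
- **Other things on the bench:** In the last side view nothing else appears to have moved, including the narrow blade.

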